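# Roll two pellet canisters onto the reader's line

## Task

Two steel canisters lie on the white board beside its black line. With the fingertips, roll the long canister sideways over the board until it rests along the line, centred over it; only then roll the short canister onto the line in the same way. Roll them, do not just slide them; push gently, never lift a canister, and leave everything else standing where it is.

Things in the scene. Friction and masses are not known exactly. Their poses are not given: they have to be found in the camera images.
- board: white plate 280 x 340 x 6 mm, fixed, its place and yaw differ each run; top at z = 6 mm. Origin: centre of its underside. A flat black line, 8 mm wide, 262 mm long, runs through its centre along its own y axis (x = 0, y -131 to 131 mm). A grey reader block, 44 x 28 mm, top 60 mm above the table, stands at the line's +y end (y 140 to 168 mm)
- long_canister: long bare steel canister with black cap (one smooth cylinder), diameter 36, length 90 mm, 110 to 225 g, lying roughly parallel to the line, 50 to 85 mm beside it. Origin on its axis at mid-length, 24 mm above the table; own y is its axis, towards the cap; z starts upward and turns as it rolls. Friction about 0.6; slight rolling resistance stops it within a few mm after a slow push. A sideways push on its top rolls it
- short_canister: short canister of the same make, diameter 28, length 58 mm, 55 to 115 g, lying on the other side of the line and towards its other end, 50 to 85 mm beside it. Origin on its axis at mid-length, 20 mm above the table; own y is its axis, towards the cap; z starts upward and turns as it rolls. Rolls like the long one
- jar: brown glass jar with black screw lid, upright on the board, diameter 42, height 55 mm; origin at the centre of its underside; to be left alone
- crucible: white ceramic cup, upright on the board, diameter 42, height 36 mm; origin at the centre of its underside; to be left alone
- thumb_nut: small stepped steel nut, upright on the board near the open end of the line, diameter 26, height 18 mm; origin at the centre of its underside; to be left alone
- screwdriver: screwdriver lying on the table right of the board; to be left alone
- flange_ring: steel ring lying on the table right of the board, outer diameter 54, height 12 mm; origin at the centre of its underside; to be left alone
- solvent_bottle: white plastic bottle, upright on the table right of the board, diameter 60, height 150 mm; origin at the centre of its underside; to be left alone
- wafer_holder: four-armed metal wafer holder lying on the table left of the board, with a 34 mm high stud in the middle, 215 across, arms lower than 10 mm; origin at the centre of its underside; to be left alone

How it is judged:
On the way, in this order (a step that is already met when the one before it is completed fails the run):
1. the long canister has rolled about a third of a turn or more, lying (angle between long_canister's own z axis and vertical above 2 rad and angle between long_canister's own y axis and vertical between 1.4 and 1.75 rad), for 0.03 s.
2. the long canister rests along the line (x of long_canister in the frame of board between -0.009 and 0.009 m and y of long_canister in the frame of board between -0.13 and 0.13 m and angle between the y axis of long_canister and the y axis of board, either way round below 0.2 rad and height (world z) of long_canister below 0.028 m and linear speed of long_canister below 0.01 m/s), for 0.2 s.
3. the short canister has rolled about a third of a turn or more, lying (angle between short_canister's own z axis and vertical above 2 rad and angle between short_canister's own y axis and vertical between 1.4 and 1.75 rad), for 0.03 s.
At the end, for the whole second after the job is handed in: Both canisters lie at rest on the board along the black line: each one's mid-length point within 9 mm sideways of the line's middle and within its length, its axis within 0.2 rad of the line, both below 10 mm/s (all of step 2 and x of short_canister in the frame of board between -0.009 and 0.009 m and y of short_canister in the frame of board between -0.13 and 0.13 m and angle between the y axis of short_canister and the y axis of board, either way round below 0.2 rad and height (world z) of short_canister below 0.024 m and linear speed of short_canister below 0.01 m/s); the robot touches nothing.
It fails at once if a canister is lifted more than 12 mm (height (world z) of long_canister above 0.036 m or height (world z) of short_canister above 0.032 m).
It fails at once if a canister is pressed with more than 50 N (contact force between any of long_canister, short_canister and the arm above 50 N or contact force between any of long_canister, short_canister and the fingers above 50 N).
It fails at once if another thing is moved more than 15 mm or tipped (distance of any of jar, crucible, thumb_nut, screwdriver, flange_ring, solvent_bottle, wafer_holder from where it was at the start of the episode above 0.015 m or angle between any of jar, crucible, thumb_nut, flange_ring, solvent_bottle, wafer_holder's own z axis and vertical above 0.4 rad).
It also fails if it takes over 72 s, if anything falls off the work surface, if the arm or the gripper's body presses on something with over 40 N, if the wrist force passes 120 N, or if a joint passes its speed limit or range.

## Robot

A 6-joint arm with a two-finger parallel gripper is mounted at the origin on the work surface. World frame = base frame: x ahead of the robot, y to its left, z up, the work surface at z = 0. Lengths are in m, angles in rad, forces in N, time in s.
With the tool pointing down it reaches from about 0.325 to 0.775 m from the base axis. Payload 5.5 kg.
Tool frame: the origin (TCP) lies midway between the tips of the shut fingers; the grasp point (between the pads) lies bot.grasp_offset behind it (bot.grasp_offset is the distance from the TCP to the grasp point, in m); z points along the fingers, y is the line along which they close (so a half turn about z gives the same grasp; the last joint's range is limited). The gripper opens to 88 mm and grips with 3 to 60 N. Pads are 20 mm wide; open, the fingers measure 115 mm over their backs; the gripper's body (75 mm by 178 mm) begins 61 mm behind the grasp point.
Start: joints at [1.084, 0.091, 1.231, -0, 1.82, -0.057], TCP at [0.25, 0.545, 0.223] pointing down, gripper open.
Joint ranges: [-2.87, 2.87], [-0.86, 2.18], [0.17, 2.46], [-1.51, 4.65], [0.06, 2.69], [-2.65, 2.65]. Speed limits (rad/s): [2.57, 2.57, 3.01, 3.14, 3.14, 3.14].

## Interface

Orientations are given as a unit quaternion [w, x, y, z].
In Python, from station import status, optics, bot gives the robot as it stands.
- The arm moves only by the tool apply_moves, never from a script. Its argument "commands" is a list of rows, each an object with "claw": the gripper command: -1 is shut, 1 is fully open, values between are in proportion; "slide": the shift along the world's x, y, z in units of 30 mm (1.0 is 30 mm), a list of three; "rotation": the turn, a rotation vector about the world's x, y, z in units of 8 degrees (1.0 is 8 degrees), a list of three. In form: [{"claw": claw, "slide": [tx, ty, tz], "rotation": [rx, ry, rz]}, ...]. A call has 1 to 10 rows; each row shifts and turns the commanded pose from where the row before left it; what a row does not reach is not made up. A row lasts 1/8 s, in which the tool goes at most 62.5 mm and 10.7 degrees, less where a joint would pass 70% of its speed; a pose out of reach is approached as far as the arm can. A call is refused whole if a number of a shift passes 1 or a number of a turn 1, either way. A call with a gripper value outside its range is refused whole. The fingers move at their own pace and stop on an object; "force" is the grip in N (left out, the last holds). Time passes only in rows, so rows that do not move let the fingers close. It gives the time, the measured TCP pose, the force, the opening and the grip force at its end, in the units of the state.
- status.observe(): the state, without advancing time (a new reading comes with each control period).
- optics.capture(name): name is "scene" or "top" or "wrist"; returns a dict with "frame" (384x512x3 uint8, blue, green, red), "z_map" (384x512 float32, m along the optical axis (not along the pixel's ray), 0 where there is no reading), "fx", "fy", "cx", "cy" (pixels), "R" (3x3) and "t" (3): a world point X has camera coordinates R X + t. Camera axes: x right, y down, z forward; pixel columns grow to the right and rows downward; lengths in m; the calibration is good to about 2 mm. A picture is of the moment at which its call begins.
- bot.sign_off(): hands the job in; it is judged then, once.
The state is a dict: "time_s": time; "joints": joint angles; "joint_vel": joint speeds; "joint_torque": joint torques, N m; "tool_pos": TCP position; "eef_rot": TCP orientation; "ft_force": force on the tool from outside, world axes, zero at the start; "torque": the same for the moment, N m; "width": finger opening in m; "grasp_force": force on a finger pad.
Only numpy, scipy, OpenCV 4.12 (cv2) and the standard library are available. Lean on these libraries where they do the work, as an engineer would, in place of code of your own. Each camera call takes 0.05 s, during which the arm holds its last target. There are 200 camera calls.

## Working session

There is one attempt and no reset: what is moved stays moved. The work goes in short steps, Python scripts to look and compute and a tool call to move; the robot and the scene stay as the last step left them, time stands still between calls to the robot, and variables do not carry over. Pictures are saved under pics/ and viewed, at most 10 in all, crops included, and the job is handed in when it is done.

Besides the shell and the picture viewer there is one more tool, called after "Emit:" as a command line: name --argument value ..., lists and objects as JSON in quotes. apply_moves: Moves the arm, as the interface text tells. Its arguments: {"type":"object","properties":{"commands":{"type":"array"},"force":{"type":"number"}},"required":["commands"]}

```bash
mkdir -p pics
cat > h.py <<'E'
import numpy as np, cv2
from station import status, optics, bot
def cloud(c):
    z=c["z_map"]; v,u=np.mgrid[0:z.shape[0],0:z.shape[1]]
    P=np.stack([(u-c["cx"])/c["fx"]*z,(v-c["cy"])/c["fy"]*z,z],-1)
    return (P-c["t"])@c["R"]   # world
E
python3 - <<'E'
from h import *
print(status.observe(), bot.grasp_offset)
c=optics.capture("top"); np.savez("top.npz",**c)
cv2.imwrite("pics/top.png",cv2.resize(c["frame"],(800,600)))
P=cloud(c)
print([P[r,q].round(3).tolist() for r,q in [(20,20),(20,490),(360,20),(360,490),(192,256)]])
E
```

```text
{'time_s': 0.0, 'joints': array([ 1.08429754e+00,  9.18211517e-02,  1.23185772e+00,  2.47331182e-05,
        1.81983313e+00, -5.67395047e-02]), 'joint_vel': array([ 7.14300931e-04,  1.03102552e-03,  5.07705707e-06, -7.62839875e-04,
       -6.15576186e-05, -5.29269526e-04]), 'joint_torque': array([-8.52188914e-04, -4.46429265e+01, -4.06454337e+01,  6.98868209e-02,
        2.85529566e-02, -1.33984927e-04]), 'tool_pos': array([0.2498641 , 0.54516284, 0.22154539]), 'eef_rot': array([-2.69020598e-04,  2.13226776e-01,  9.77002263e-01, -9.21272787e-04]), 'ft_force': array([0.34219993, 0.26720998, 0.21335576]), 'torque': array([ 0.05976563, -0.01210537, -0.00426495]), 'grasp_force': 0.0, 'width': 0.08759151205125111} 0.0187
[[1.402, 1.148, -0.749], [1.489, -1.186, -0.747], [0.055, 0.623, -0.005], [0.156, -0.57, 0.201], [0.542, -0.02, 0.008]]
```

View pics/top.png

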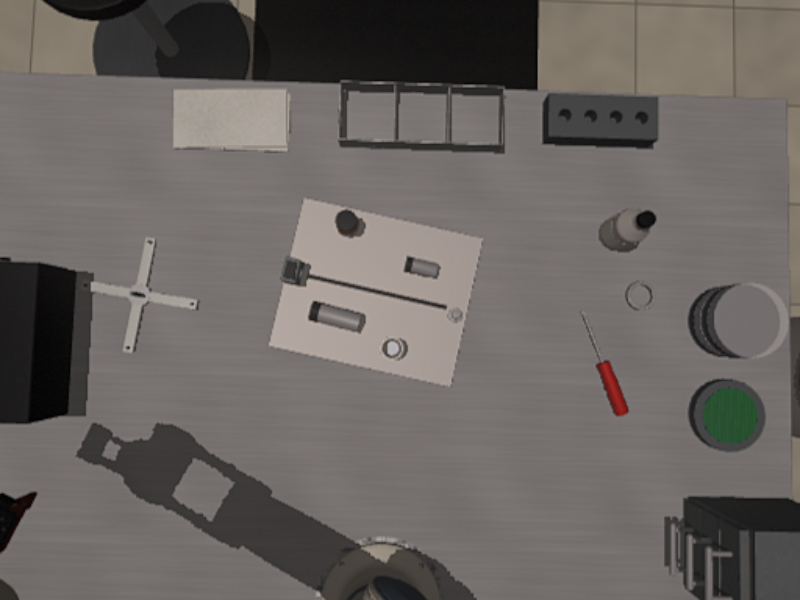

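The top view shows the line from about (308,277) to (447,307). The long canister is at (337,317), the short one at (422,267), the crucible at (395,348), the jar at (347,222) and the nut at (455,314).

```bash
cat > m.py <<'E'
from h import *
def measure(c):
    P=cloud(c); g=cv2.cvtColor(c["frame"],cv2.COLOR_BGR2GRAY).astype(int)
    X,Y,Z=P[...,0],P[...,1],P[...,2]
    reg=(X>.25)&(X<.8)&(abs(Y)<.3)
    # board: bright
    m=(reg&(g>165)&(Z<.02)).astype(np.uint8); m=cv2.morphologyEx(m,cv2.MORPH_CLOSE,np.ones((15,15)))
    n,l,s,_=cv2.connectedComponentsWithStats(m); k=1+np.argmax(s[1:,4]); bm=l==k
    rc=cv2.minAreaRect(P[bm][:,:2].astype(np.float32)); 
    out={"board":rc}
    hm=(reg&(Z>.014)&(Z<.1)&cv2.dilate(bm.astype(np.uint8),np.ones((9,9))).astype(bool)).astype(np.uint8)
    n,l,s,ce=cv2.connectedComponentsWithStats(hm)
    blobs=[]
    for i in range(1,n):
        if s[i,4]<12: continue
        q=P[l==i]; r=cv2.minAreaRect(q[:,:2].astype(np.float32))
        blobs.append((ce[i].round(1).tolist(),s[i,4],np.round(q.max(0),3)[2],np.round(r[0],4).tolist(),np.round(r[1],3).tolist(),round(r[2],1)))
    # line
    lm=reg&bm&(g<120)&(Z<.011)
    return out,blobs,P,g,lm
if __name__=="__main__":
    c=dict(np.load("top.npz")); o,b,P,g,lm=measure(c)
    print(o); [print(x) for x in b]
    n,l,s,ce=cv2.connectedComponentsWithStats(lm.astype(np.uint8))
    for i in range(1,n):
        if s[i,4]>30: q=P[l==i]; print(s[i],cv2.minAreaRect(q[:,:2].astype(np.float32)),q[:,2].mean())
    f=c["frame"][120:255,165:320]; cv2.imwrite("pics/crop.png",cv2.resize(f,None,fx=4.4,fy=4.4,interpolation=cv2.INTER_CUBIC))
    print(c["R"],c["t"],c["fx"])
E
python3 m.py
```

```text
{'board': ((0.535890519618988, 0.05186633765697479), (0.29160240292549133, 0.22529372572898865), 78.08958435058594)}
([187.9, 174.0], np.int32(118), np.float64(0.064), [0.5855, 0.1728], [0.032, 0.044], 79.2)
([266.6, 171.5], np.int32(142), np.float64(0.038), [0.6018, -0.0548], [0.057, 0.029], 79.1)
([213.8, 202.6], np.int32(420), np.float64(0.047), [0.5075, 0.0968], [0.09, 0.036], 77.0)
([250.1, 223.1], np.int32(109), np.float64(0.045), [0.4539, -0.0057], [0.039, 0.039], 1.9)
[191 169  92  28 258] ((0.568008542060852, 0.032822541892528534), (0.2630596458911896, 0.03992307186126709), 82.53394317626953) 0.006304241677614857
[255 217   6  14  32] ((0.45195648074150085, -0.028034323826432228), (0.01326288003474474, 0.037090003490448), 86.90406799316406) 0.006045623038826063
[[ 0.02781051 -0.99943347  0.01895548]
 [-0.99767314 -0.0289324  -0.06173502]
 [ 0.06224847 -0.01719449 -0.99791256]] [-0.03482363  0.54069309  1.07249302] 384.20925875445727
```

View pics/crop.png

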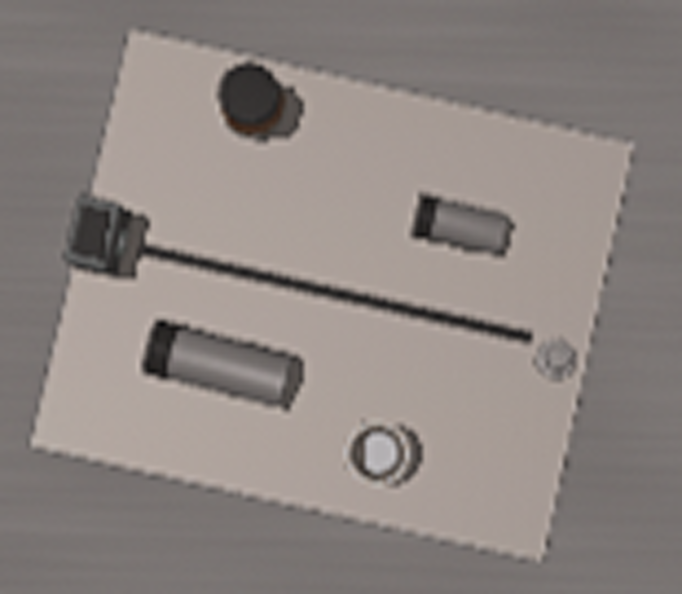

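The enlarged crop shows the line from (145,250) to (532,338). Board corners are at about (130,30), (633,145), (543,560) and (33,447), and the nut is at (556,358).

```bash
cat > fr.py <<'E'
from h import *
def ray(c,u,v,z):
    d=c["R"].T@np.array([(u-c["cx"])/c["fx"],(v-c["cy"])/c["fy"],1]); o=-c["R"].T@c["t"]
    return (o+d*(z-o[2])/d[2])[:2]
E
python3 - <<'E'
from fr import *
c=dict(np.load("top.npz"))
f=lambda u,v,z:ray(c,165+(u+.5)/4.4-.5,120+(v+.5)/4.4-.5,z)
K=[f(*p,.006) for p in [(130,30),(633,145),(543,560),(33,447)]]
print("corners",np.round(K,4).tolist(),"sides",[round(float(np.linalg.norm(K[i]-K[i-1])),4) for i in range(4)])
a,b=f(145,250,.006),f(532,338,.006)
print("line",a,b,np.linalg.norm(a-b))
y1=(a-b)/np.linalg.norm(a-b); ym=(K[0]-K[1])+(K[3]-K[2]); ym/=np.linalg.norm(ym)
print("yaw line",np.arctan2(-y1[0],y1[1]),"corners",np.arctan2(-ym[0],ym[1]))
o=np.mean(K,0); yaw=np.arctan2(-ym[0],ym[1]); print("centre",o)
R=np.array([[np.cos(yaw),-np.sin(yaw)],[np.sin(yaw),np.cos(yaw)]])
L=lambda p:(R.T@(np.array(p)-o)).round(4)
for n,p in dict(lineA=a,lineB=b,reader=[.5855,.1728],short=[.6018,-.0548],long=[.5075,.0968],cruc=[.4539,-.0057],nut=f(556,358,.015)).items(): print(n,L(p))
P=cloud(c)
for n,ct,r in [("long",(.5075,.0968),.05),("short",(.6018,-.0548),.034)]:
    m=(np.hypot(P[...,0]-ct[0],P[...,1]-ct[1])<r)&(P[...,2]>(.036 if n=="long" else .028)); q=P[m]
    w=np.linalg.svd(q[:,:2]-q[:,:2].mean(0))[2][0]; w*=np.sign(w[1]); print(n,m.sum(),q.mean(0),"yaw",np.arctan2(-w[0],w[1]),L(q.mean(0)[:2]),"maxz",q[:,2].max())
print("axes x",R[:,0],"y",R[:,1])
E
```

```text
corners [[0.7266, 0.1633], [0.6608, -0.1689], [0.3886, -0.1158], [0.4523, 0.2154]] sides [0.2792, 0.3386, 0.2774, 0.3373]
line [0.58206645 0.1480923 ] [ 0.53199941 -0.10539986] 0.2583892156449695
yaw line -0.19499941776342603 corners -0.19284540479194384
centre [0.55708405 0.02348755]
lineA [0.0006 0.1271]
lineB [ 1.000e-04 -1.313e-01]
reader [-0.0007  0.152 ]
short [ 0.0589 -0.0683]
long [-0.0627  0.0625]
cruc [-0.0957 -0.0484]
nut [-0.0098 -0.1485]
long 306 [0.50727665 0.09665495 0.04042976] yaw -0.2275264981992023 [-0.0629  0.0623] maxz 0.04665276988073641
short 157 [ 0.6012016  -0.05496016  0.03229889] yaw -0.1924599120944965 [ 0.0583 -0.0685] maxz 0.03765298823021901
axes x [ 0.98146288 -0.19165233] y [0.19165233 0.98146288]
```

Emit:
apply_moves --commands '[{"claw": 0.15, "slide": [0.5, -1, 0], "rotation": [0, 0, 0.15]}, {"claw": 0.15, "slide": [0.5, -1, 0], "rotation": [0, 0, 0.15]}, {"claw": 0.15, "slide": [0.5, -1, 0], "rotation": [0, 0, 0.15]}, {"claw": 0.15, "slide": [0.5, -1, 0], "rotation": [0, 0, 0.15]}, {"claw": 0.15, "slide": [0.5, -1, 0], "rotation": [0, 0, 0.15]}, {"claw": 0.15, "slide": [0.5, -1, 0], "rotation": [0, 0, 0.15]}, {"claw": 0.15, "slide": [0.5, -1, 0], "rotation": [0, 0, 0.15]}, {"claw": 0.15, "slide": [0.5, -1, 0], "rotation": [0, 0, 0.15]}, {"claw": 0.15, "slide": [0.5, -1, 0], "rotation": [0, 0, 0.15]}, {"claw": 0.15, "slide": [0.5, -1, 0], "rotation": [0, 0, 0.1]}]'

```text
time_s: 1.3
tool_pos: [0.4002, 0.2443, 0.222]
eef_rot: [-0.0, 0.113, 0.994, -0.0]
ft_force: [0.6, -0.2, -0.3]
width: 0.0505
grasp_force: 0.0
```

Emit:
apply_moves --commands '[{"claw": 0.15, "slide": [0.66, -1, 0], "rotation": [0, 0, 0]}, {"claw": 0.15, "slide": [0.66, -1, 0], "rotation": [0, 0, 0]}, {"claw": 0.15, "slide": [0.67, -1, -0.8], "rotation": [0, 0, 0]}, {"claw": 0.15, "slide": [0.67, -1, -0.8], "rotation": [0, 0, 0]}, {"claw": 0.15, "slide": [0.66, -0.88, -0.8], "rotation": [0, 0, 0]}, {"claw": 0.15, "slide": [0, 0, -1], "rotation": [0, 0, 0]}, {"claw": 0.15, "slide": [0, 0, -1], "rotation": [0, 0, 0]}, {"claw": 0.15, "slide": [0, 0, -0.8], "rotation": [0, 0, 0]}, {"claw": 0.15, "slide": [0, 0, 0], "rotation": [0, 0, 0]}, {"claw": 0.15, "slide": [0, 0, 0], "rotation": [0, 0, 0]}]'

```text
time_s: 2.55
tool_pos: [0.4999, 0.0991, 0.0675]
eef_rot: [0.0, 0.113, 0.994, 0.0]
ft_force: [0.8, 0.1, -0.1]
width: 0.0501
grasp_force: 0.0
```

Emit:
apply_moves --commands '[{"claw": 0.15, "slide": [0, 0, -0.5], "rotation": [0, 0, 0]}, {"claw": 0.15, "slide": [0, 0, -0.27], "rotation": [0, 0, 0]}, {"claw": 0.15, "slide": [0, 0, -0.05], "rotation": [0, 0, 0]}, {"claw": 0.15, "slide": [0, 0, 0], "rotation": [0, 0, 0]}]'

```text
time_s: 3.05
tool_pos: [0.4997, 0.099, 0.0422]
eef_rot: [0.0, 0.113, 0.994, -0.0]
ft_force: [-0.8, -0.5, 1.9]
width: 0.0504
grasp_force: 0.6
```

Emit:
apply_moves --commands '[{"claw": 0.15, "slide": [0, 0, -0.04], "rotation": [0, 0, 0]}, {"claw": 0.15, "slide": [0, 0, 0], "rotation": [0, 0, 0]}]'

```text
time_s: 3.3
tool_pos: [0.5003, 0.0989, 0.042]
eef_rot: [0.001, 0.113, 0.994, 0.0]
ft_force: [0.2, -0.9, 5.3]
width: 0.0504
grasp_force: 2.7
```

Emit:
apply_moves --commands '[{"claw": 0.15, "slide": [0.09, -0.02, 0], "rotation": [0, 0, 0]}, {"claw": 0.15, "slide": [0.16, -0.037, 0], "rotation": [0, 0, 0]}, {"claw": 0.16, "slide": [0.16, -0.037, 0], "rotation": [0, 0, 0]}, {"claw": 0.15, "slide": [0.16, -0.037, 0], "rotation": [0, 0, 0]}, {"claw": 0.15, "slide": [0.16, -0.037, 0], "rotation": [0, 0, 0]}, {"claw": 0.15, "slide": [0.16, -0.037, 0], "rotation": [0, 0, 0]}, {"claw": 0.15, "slide": [0.09, -0.02, 0], "rotation": [0, 0, 0]}, {"claw": 0.15, "slide": [0, 0, 0], "rotation": [0, 0, 0]}]'

```text
time_s: 4.3
tool_pos: [0.53, 0.0921, 0.0421]
eef_rot: [0.001, 0.114, 0.994, 0.0]
ft_force: [0.1, -1.4, 5.5]
width: 0.0504
grasp_force: 2.9
```

```bash
cat > can.py <<'E'
from fr import *
import sys
yaw=-.193;o=np.array([.5571,.0235])
R=np.array([[np.cos(yaw),-np.sin(yaw)],[np.sin(yaw),np.cos(yaw)]])
def look(cam="top",save=None):
    c=optics.capture(cam); P=cloud(c)
    if save: cv2.imwrite(save,c["frame"])
    B=(P[...,:2]-o)@R
    for n,y0,y1,zl in [("long",.0,.125,(.034,.05)),("short",-.12,-.02,(.026,.042))]:
        m=(B[...,1]>y0)&(B[...,1]<y1)&(abs(B[...,0])<.085)&(P[...,2]>zl[0])&(P[...,2]<zl[1])
        q=B[m]
        if len(q)>20:
            r=cv2.minAreaRect(q.astype(np.float32)); s=np.linalg.svd(q-q.mean(0))[2][0]; s*=np.sign(s[1])
            print(n,"n",len(q),"mean",q.mean(0).round(4),"rect",np.round(r[0],4),np.round(r[1],3),"relyaw",round(float(np.arctan2(-s[0],s[1])),3))
    s=status.observe(); print(s["tool_pos"].round(4),s["ft_force"].round(1),((s["tool_pos"][:2]-o)@R).round(4),s["time_s"])
look(*sys.argv[1:])
E
python3 can.py top
```

```text
short n 196 mean [ 0.0462 -0.0668] rect [-0.0069 -0.066 ] [0.058 0.158] relyaw 1.407
[0.5299 0.0921 0.0421] [-0.6 -1.   4.6] [-0.0398  0.0621] 4.35
```

Emit:
apply_moves --commands '[{"claw": 0.15, "slide": [0, 0, 0.33], "rotation": [0, 0, 0]}, {"claw": 0.15, "slide": [-0.26, 0.06, 0], "rotation": [0, 0, 0]}, {"claw": 0.15, "slide": [-0.26, 0.06, 0], "rotation": [0, 0, 0]}, {"claw": 0.15, "slide": [0, 0, -0.2], "rotation": [0, 0, 0]}, {"claw": 0.15, "slide": [0, 0, -0.08], "rotation": [0, 0, 0]}, {"claw": 0.15, "slide": [0, 0, -0.05], "rotation": [0, 0, 0]}, {"claw": 0.15, "slide": [0, 0, 0], "rotation": [0, 0, 0]}]'

```text
time_s: 5.22
tool_pos: [0.5143, 0.0957, 0.0419]
eef_rot: [0.001, 0.113, 0.994, -0.0]
ft_force: [-0.3, -0.5, 5.3]
width: 0.0506
grasp_force: 2.6
```

Emit:
apply_moves --commands '[{"claw": 0.15, "slide": [0.09, -0.02, 0], "rotation": [0, 0, 0]}, {"claw": 0.15, "slide": [0.16, -0.037, 0], "rotation": [0, 0, 0]}, {"claw": 0.16, "slide": [0.16, -0.037, 0], "rotation": [0, 0, 0]}, {"claw": 0.15, "slide": [0.16, -0.037, 0], "rotation": [0, 0, 0]}, {"claw": 0.15, "slide": [0.16, -0.037, 0], "rotation": [0, 0, 0]}, {"claw": 0.15, "slide": [0.16, -0.037, 0], "rotation": [0, 0, 0]}, {"claw": 0.15, "slide": [0.09, -0.02, 0], "rotation": [0, 0, 0]}, {"claw": 0.15, "slide": [0, 0, 0], "rotation": [0, 0, 0]}]'

```text
time_s: 6.22
tool_pos: [0.544, 0.0888, 0.0421]
eef_rot: [0.001, 0.114, 0.994, -0.0]
ft_force: [-0.5, -1.3, 5.9]
width: 0.0503
grasp_force: 3.0
```

```bash
python3 can.py scene pics/s1.png
```

```text
long n 112 mean [-0.0253  0.056 ] rect [-0.0276  0.0579] [0.092 0.025] relyaw -0.056
short n 124 mean [ 0.0244 -0.0671] rect [-0.0068 -0.0667] [0.058 0.156] relyaw 1.453
[0.544  0.0888 0.0421] [-0.3 -1.4  5.3] [-0.0254  0.0616] 6.275
```

View pics/s1.png

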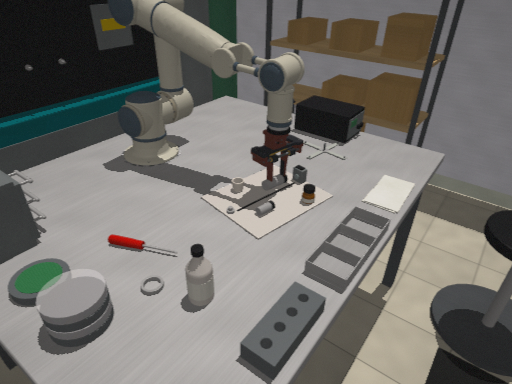

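The scene view shows both fingertips on the long canister at about (278,180), and nothing else has moved. I'll repeat the stroke, then lift clear and measure.

Emit:
apply_moves --commands '[{"claw": 0.15, "slide": [0, 0, 0.33], "rotation": [0, 0, 0]}, {"claw": 0.15, "slide": [-0.26, 0.06, 0], "rotation": [0, 0, 0]}, {"claw": 0.15, "slide": [-0.26, 0.06, 0], "rotation": [0, 0, 0]}, {"claw": 0.15, "slide": [0, 0, -0.2], "rotation": [0, 0, 0]}, {"claw": 0.15, "slide": [0, 0, -0.08], "rotation": [0, 0, 0]}, {"claw": 0.15, "slide": [0, 0, -0.05], "rotation": [0, 0, 0]}, {"claw": 0.15, "slide": [0, 0, 0], "rotation": [0, 0, 0]}]'

```text
time_s: 7.15
tool_pos: [0.5279, 0.0926, 0.0417]
eef_rot: [0.001, 0.113, 0.994, -0.0]
ft_force: [0.8, -0.6, 4.5]
width: 0.0507
grasp_force: 2.3
```

Emit:
apply_moves --commands '[{"claw": 0.15, "slide": [0.09, -0.02, 0], "rotation": [0, 0, 0]}, {"claw": 0.15, "slide": [0.16, -0.037, 0], "rotation": [0, 0, 0]}, {"claw": 0.16, "slide": [0.16, -0.037, 0], "rotation": [0, 0, 0]}, {"claw": 0.15, "slide": [0.16, -0.037, 0], "rotation": [0, 0, 0]}, {"claw": 0.15, "slide": [0.16, -0.037, 0], "rotation": [0, 0, 0]}, {"claw": 0.15, "slide": [0.16, -0.037, 0], "rotation": [0, 0, 0]}, {"claw": 0.15, "slide": [0.09, -0.02, 0], "rotation": [0, 0, 0]}, {"claw": 0.15, "slide": [0, 0, 0], "rotation": [0, 0, 0]}]'

```text
time_s: 8.15
tool_pos: [0.5578, 0.0857, 0.0421]
eef_rot: [0.001, 0.114, 0.994, -0.0]
ft_force: [0.4, -2.0, 6.6]
width: 0.0502
grasp_force: 3.2
```

Emit:
apply_moves --commands '[{"claw": 0.15, "slide": [0, 0, 0.5], "rotation": [0, 0, 0]}, {"claw": 0.15, "slide": [-0.8, 0.2, 1], "rotation": [0, 0, 0]}, {"claw": 0.15, "slide": [-1, 0.23, 1], "rotation": [0, 0, 0]}, {"claw": 0.15, "slide": [-1, 0.23, 1], "rotation": [0, 0, 0]}, {"claw": 0.15, "slide": [-1, 0.23, 1], "rotation": [0, 0, 0]}, {"claw": 0.15, "slide": [0, 0, 0], "rotation": [0, 0, 0]}]'

```text
time_s: 8.9
tool_pos: [0.4428, 0.1134, 0.1796]
eef_rot: [0.003, 0.113, 0.994, 0.001]
ft_force: [0.3, 0.2, 0.1]
width: 0.0507
grasp_force: 0.0
```

```bash
python3 can.py top pics/t2.png; python3 can.py wrist pics/w2.png
```

```text
long n 339 mean [-0.0179  0.0612] rect [-0.0171  0.0607] [0.09  0.033] relyaw -0.029
short n 199 mean [ 0.0448 -0.0663] rect [-0.0066 -0.066 ] [0.058 0.157] relyaw 1.414
[0.443  0.113  0.1775] [ 0.3 -0.7  0.1] [-0.1291  0.0659] 8.95
long n 2265 mean [-0.0188  0.0608] rect [-0.0169  0.0602] [0.09  0.031] relyaw -0.031
short n 366 mean [-0.0794 -0.0516] rect [-0.079  -0.0495] [0.012 0.035] relyaw -0.078
[0.4429 0.1127 0.1759] [ 0.6  0.1 -0.1] [-0.1292  0.0656] 9.0
```

View pics/w2.png

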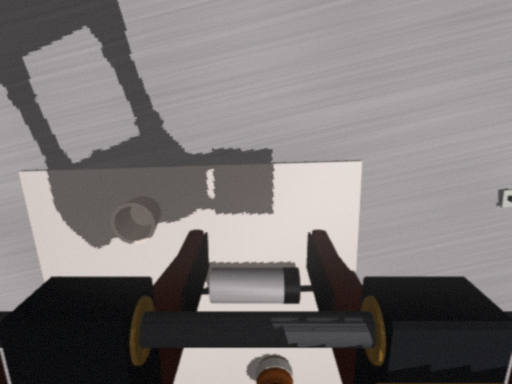

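The wrist view shows the long canister at (255,285), parallel to the line at (310,288) and 17.5 mm short of it. One more roll of about 17 mm is needed.

Emit:
apply_moves --commands '[{"claw": 0.15, "slide": [0.84, -0.2, -0.5], "rotation": [0, 0, 0]}, {"claw": 0.15, "slide": [0.84, -0.2, -0.5], "rotation": [0, 0, 0]}, {"claw": 0.15, "slide": [0.83, -0.2, -0.5], "rotation": [0, 0, 0]}, {"claw": 0.15, "slide": [0.83, -0.19, -0.5], "rotation": [0, 0, 0]}, {"claw": 0.15, "slide": [0, 0, -1], "rotation": [0, 0, 0]}, {"claw": 0.15, "slide": [0, 0, -1], "rotation": [0, 0, 0]}, {"claw": 0.15, "slide": [0, 0, -0.3], "rotation": [0, 0, 0]}, {"claw": 0.15, "slide": [0, 0, -0.12], "rotation": [0, 0, 0]}, {"claw": 0.15, "slide": [0, 0, -0.08], "rotation": [0, 0, 0]}, {"claw": 0.15, "slide": [0, 0, 0], "rotation": [0, 0, 0]}]'

```text
time_s: 10.25
tool_pos: [0.5436, 0.0889, 0.0422]
eef_rot: [0.001, 0.113, 0.994, 0.0]
ft_force: [-0.1, -0.6, 1.8]
width: 0.0506
grasp_force: 0.5
```

Emit:
apply_moves --commands '[{"claw": 0.15, "slide": [0, 0, -0.035], "rotation": [0, 0, 0]}, {"claw": 0.15, "slide": [0.1, -0.023, 0], "rotation": [0, 0, 0]}, {"claw": 0.15, "slide": [0.18, -0.042, 0], "rotation": [0, 0, 0]}, {"claw": 0.15, "slide": [0.18, -0.042, 0], "rotation": [0, 0, 0]}, {"claw": 0.15, "slide": [0.18, -0.042, 0], "rotation": [0, 0, 0]}, {"claw": 0.15, "slide": [0.18, -0.042, 0], "rotation": [0, 0, 0]}, {"claw": 0.15, "slide": [0.18, -0.042, 0], "rotation": [0, 0, 0]}, {"claw": 0.15, "slide": [0.1, -0.023, 0], "rotation": [0, 0, 0]}, {"claw": 0.15, "slide": [0, 0, 0], "rotation": [0, 0, 0]}, {"claw": 0.15, "slide": [0, 0, 0], "rotation": [0, 0, 0]}]'

```text
time_s: 11.5
tool_pos: [0.5771, 0.0811, 0.0421]
eef_rot: [0.002, 0.113, 0.994, 0.0]
ft_force: [-0.6, -2.1, 5.9]
width: 0.0505
grasp_force: 3.3
```

Emit:
apply_moves --commands '[{"claw": 0.15, "slide": [0, 0, 0.2], "rotation": [0, 0, 0]}, {"claw": 0.15, "slide": [0, 0, 0.8], "rotation": [0, 0, 0]}, {"claw": 0.15, "slide": [-0.8, 0.2, 1], "rotation": [0, 0, 0]}, {"claw": 0.15, "slide": [-1, 0.23, 1], "rotation": [0, 0, 0]}, {"claw": 0.15, "slide": [-1, 0.23, 1], "rotation": [0, 0, 0]}, {"claw": 0.15, "slide": [-1, 0.23, 0.5], "rotation": [0, 0, 0]}, {"claw": 0.15, "slide": [0, 0, 0], "rotation": [0, 0, 0]}, {"claw": -0.5, "slide": [0, 0, 0], "rotation": [0, 0, 0]}]'

```text
time_s: 12.5
tool_pos: [0.462, 0.108, 0.1744]
eef_rot: [-0.0, 0.113, 0.994, -0.0]
ft_force: [0.4, -0.4, 0.5]
width: 0.0438
grasp_force: 0.0
```

```bash
python3 can.py top pics/t3.png; python3 can.py wrist pics/w3.png
```

```text
long n 336 mean [0.0005 0.0605] rect [0.0006 0.0601] [0.089 0.032] relyaw -0.025
short n 196 mean [ 0.0459 -0.0665] rect [-0.007  -0.0657] [0.057 0.156] relyaw 1.417
[0.462  0.1079 0.1739] [-0.1  0.2 -0.1] [-0.1095  0.0646] 12.55
long n 2222 mean [0.     0.0613] rect [0.0022 0.0603] [0.088 0.03 ] relyaw -0.023
short n 369 mean [-0.0795 -0.0515] rect [-0.0792 -0.0493] [0.036 0.011] relyaw -0.072
[0.462  0.1078 0.1736] [ 0.2  0.2 -0.1] [-0.1095  0.0645] 12.6
```

View pics/t3.png

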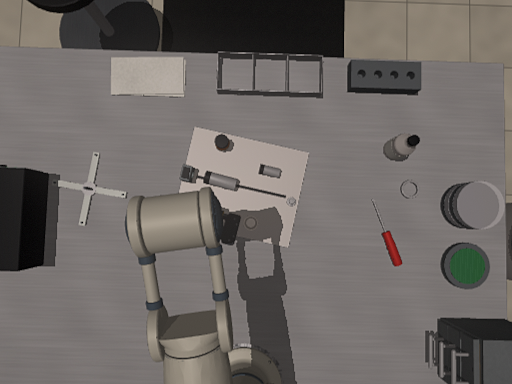

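The top view shows the long canister on the line at (222,181), with its centre within about 1 mm. The short one is untouched at (270,171). Now I move to the short canister's far side.

Emit:
apply_moves --commands '[{"claw": -0.5, "slide": [0.82, -0.92, 0], "rotation": [0, 0, 0.04]}, {"claw": -0.5, "slide": [0.82, -0.92, 0], "rotation": [0, 0, 0.04]}, {"claw": -0.5, "slide": [0.82, -0.91, 0], "rotation": [0, 0, 0.04]}, {"claw": -0.5, "slide": [0.82, -0.91, 0], "rotation": [0, 0, 0.04]}, {"claw": -0.5, "slide": [0.81, -0.91, -0.5], "rotation": [0, 0, 0.04]}, {"claw": -0.5, "slide": [0.81, -0.91, -0.5], "rotation": [0, 0, 0.04]}, {"claw": -0.5, "slide": [0, 0, -1], "rotation": [0, 0, 0]}, {"claw": -0.5, "slide": [0, 0, -1], "rotation": [0, 0, 0]}, {"claw": -0.5, "slide": [0, 0, -1], "rotation": [0, 0, 0]}, {"claw": -0.5, "slide": [0, 0, 0], "rotation": [0, 0, 0]}]'

```text
time_s: 13.85
tool_pos: [0.6067, -0.0565, 0.0501]
eef_rot: [-0.004, 0.097, 0.995, 0.0]
ft_force: [0.1, 0.4, -0.2]
width: 0.022
grasp_force: 0.0
```

Emit:
apply_moves --commands '[{"claw": -0.5, "slide": [0.06, 0, -0.3], "rotation": [0, 0, 0]}, {"claw": -0.5, "slide": [0, 0, -0.15], "rotation": [0, 0, 0]}, {"claw": -0.5, "slide": [0, 0, -0.06], "rotation": [0, 0, 0]}, {"claw": -0.5, "slide": [0, 0, 0], "rotation": [0, 0, 0]}, {"claw": -0.5, "slide": [0, 0, 0], "rotation": [0, 0, 0]}]'

```text
time_s: 14.48
tool_pos: [0.6108, -0.0564, 0.04]
eef_rot: [0.0, 0.097, 0.995, -0.0]
ft_force: [-0.0, 0.2, -0.1]
width: 0.0217
grasp_force: 0.0
```

Emit:
apply_moves --commands '[{"claw": -0.5, "slide": [-0.05, 0.01, -0.15], "rotation": [0, 0, 0]}, {"claw": -0.5, "slide": [0, 0, -0.05], "rotation": [0, 0, 0]}, {"claw": -0.5, "slide": [0, 0, -0.04], "rotation": [0, 0, 0]}, {"claw": -0.5, "slide": [0, 0, 0], "rotation": [0, 0, 0]}]'

```text
time_s: 14.98
tool_pos: [0.6101, -0.0562, 0.0341]
eef_rot: [0.002, 0.097, 0.995, -0.0]
ft_force: [-0.4, -0.2, 6.4]
width: 0.0221
grasp_force: 3.1
```

Emit:
apply_moves --commands '[{"claw": -0.5, "slide": [-0.08, 0.016, 0], "rotation": [0, 0, 0]}, {"claw": -0.5, "slide": [-0.16, 0.031, 0], "rotation": [0, 0, 0]}, {"claw": -0.5, "slide": [-0.16, 0.031, 0], "rotation": [0, 0, 0]}, {"claw": -0.5, "slide": [-0.16, 0.031, 0], "rotation": [0, 0, 0]}, {"claw": -0.5, "slide": [-0.16, 0.031, 0], "rotation": [0, 0, 0]}, {"claw": -0.5, "slide": [-0.15, 0.03, 0], "rotation": [0, 0, 0]}, {"claw": -0.5, "slide": [-0.08, 0.015, 0], "rotation": [0, 0, 0]}, {"claw": -0.5, "slide": [0, 0, 0], "rotation": [0, 0, 0]}]'

```text
time_s: 15.98
tool_pos: [0.5815, -0.0506, 0.034]
eef_rot: [0.002, 0.097, 0.995, -0.0]
ft_force: [-0.2, 0.8, 5.4]
width: 0.0219
grasp_force: 3.0
```

Emit:
apply_moves --commands '[{"claw": -0.5, "slide": [0, 0, 0.33], "rotation": [0, 0, 0]}, {"claw": -0.5, "slide": [0.24, -0.047, 0], "rotation": [0, 0, 0]}, {"claw": -0.5, "slide": [0.24, -0.046, 0], "rotation": [0, 0, 0]}, {"claw": -0.5, "slide": [0, 0, -0.2], "rotation": [0, 0, 0]}, {"claw": -0.5, "slide": [0, 0, -0.08], "rotation": [0, 0, 0]}, {"claw": -0.5, "slide": [0, 0, -0.05], "rotation": [0, 0, 0]}, {"claw": -0.5, "slide": [0, 0, 0], "rotation": [0, 0, 0]}]'

```text
time_s: 16.85
tool_pos: [0.5961, -0.0536, 0.034]
eef_rot: [0.002, 0.097, 0.995, -0.0]
ft_force: [1.5, -0.2, 7.6]
width: 0.0221
grasp_force: 3.9
```

```bash
python3 can.py scene pics/s4.png
```

```text
long n 110 mean [0.0057 0.0606] rect [0.0041 0.0586] [0.092 0.025] relyaw -0.009
short n 89 mean [ 0.0464 -0.0754] rect [-0.0079 -0.0805] [0.15  0.049] relyaw 1.523
[ 0.5961 -0.0536  0.034 ] [ 0.1 -0.5  8.3] [ 0.053  -0.0682] 16.9
```

Contact looks good, so I'll do two more strokes and then measure.

Emit:
apply_moves --commands '[{"claw": -0.5, "slide": [-0.08, 0.016, 0], "rotation": [0, 0, 0]}, {"claw": -0.5, "slide": [-0.16, 0.031, 0], "rotation": [0, 0, 0]}, {"claw": -0.5, "slide": [-0.16, 0.031, 0], "rotation": [0, 0, 0]}, {"claw": -0.5, "slide": [-0.16, 0.031, 0], "rotation": [0, 0, 0]}, {"claw": -0.5, "slide": [-0.16, 0.031, 0], "rotation": [0, 0, 0]}, {"claw": -0.5, "slide": [-0.15, 0.03, 0], "rotation": [0, 0, 0]}, {"claw": -0.5, "slide": [-0.08, 0.015, 0], "rotation": [0, 0, 0]}, {"claw": -0.5, "slide": [0, 0, 0], "rotation": [0, 0, 0]}]'

```text
time_s: 17.9
tool_pos: [0.5674, -0.0479, 0.034]
eef_rot: [0.002, 0.097, 0.995, -0.0]
ft_force: [-0.9, -0.3, 8.2]
width: 0.0218
grasp_force: 3.8
```

Emit:
apply_moves --commands '[{"claw": -0.5, "slide": [0, 0, 0.33], "rotation": [0, 0, 0]}, {"claw": -0.5, "slide": [0.24, -0.047, 0], "rotation": [0, 0, 0]}, {"claw": -0.5, "slide": [0.24, -0.046, 0], "rotation": [0, 0, 0]}, {"claw": -0.5, "slide": [0, 0, -0.2], "rotation": [0, 0, 0]}, {"claw": -0.5, "slide": [0, 0, -0.08], "rotation": [0, 0, 0]}, {"claw": -0.5, "slide": [0, 0, -0.05], "rotation": [0, 0, 0]}, {"claw": -0.5, "slide": [0, 0, 0], "rotation": [0, 0, 0]}]'

```text
time_s: 18.77
tool_pos: [0.582, -0.0508, 0.034]
eef_rot: [0.002, 0.097, 0.995, -0.0]
ft_force: [0.1, 0.4, 7.5]
width: 0.0222
grasp_force: 4.0
```

Emit:
apply_moves --commands '[{"claw": -0.5, "slide": [-0.08, 0.016, 0], "rotation": [0, 0, 0]}, {"claw": -0.5, "slide": [-0.16, 0.031, 0], "rotation": [0, 0, 0]}, {"claw": -0.5, "slide": [-0.16, 0.031, 0], "rotation": [0, 0, 0]}, {"claw": -0.5, "slide": [-0.16, 0.031, 0], "rotation": [0, 0, 0]}, {"claw": -0.5, "slide": [-0.16, 0.031, 0], "rotation": [0, 0, 0]}, {"claw": -0.5, "slide": [-0.15, 0.03, 0], "rotation": [0, 0, 0]}, {"claw": -0.5, "slide": [-0.08, 0.015, 0], "rotation": [0, 0, 0]}, {"claw": -0.5, "slide": [0, 0, 0], "rotation": [0, 0, 0]}]'

```text
time_s: 19.77
tool_pos: [0.5534, -0.0451, 0.0339]
eef_rot: [0.002, 0.097, 0.995, -0.0]
ft_force: [0.0, -0.1, 7.2]
width: 0.0221
grasp_force: 3.9
```

Emit:
apply_moves --commands '[{"claw": -0.5, "slide": [0, 0, 0.5], "rotation": [0, 0, 0]}, {"claw": -0.5, "slide": [0, 0, 1], "rotation": [0, 0, 0]}, {"claw": -0.5, "slide": [0, 0, 1], "rotation": [0, 0, 0]}, {"claw": -0.5, "slide": [-1, 0.2, 1], "rotation": [0, 0, 0]}, {"claw": -0.5, "slide": [-1, 0.2, 1], "rotation": [0, 0, 0]}, {"claw": -0.5, "slide": [-1, 0.2, 0], "rotation": [0, 0, 0]}, {"claw": -0.5, "slide": [-1, 0.2, 0], "rotation": [0, 0, 0]}, {"claw": -0.5, "slide": [0, 0, 0], "rotation": [0, 0, 0]}]'

```text
time_s: 20.78
tool_pos: [0.4315, -0.0207, 0.168]
eef_rot: [0.001, 0.097, 0.995, -0.0]
ft_force: [0.7, -0.1, -0.5]
width: 0.022
grasp_force: 0.0
```

```bash
sed -i 's/abs(B\[...,0\])<.085/abs(B[...,0])<.045/' can.py; python3 can.py top pics/t5.png; python3 can.py wrist pics/w5.png
```

```text
long n 340 mean [0.0007 0.0597] rect [0.0014 0.06  ] [0.089 0.031] relyaw -0.042
short n 180 mean [ 0.0138 -0.0675] rect [ 0.0139 -0.0681] [0.057 0.026] relyaw 0.008
[ 0.4323 -0.021   0.1678] [-0.1  0.6 -0.7] [-0.1139 -0.0676] 20.825
long n 262 mean [-0.0046  0.0978] rect [-0.0064  0.0986] [0.03  0.014] relyaw -0.82
short n 753 mean [ 0.0093 -0.0669] rect [ 0.0097 -0.067 ] [0.051 0.014] relyaw 0.006
[ 0.4327 -0.0211  0.1675] [-0.4 -0.3  0.5] [-0.1135 -0.0676] 20.875
```

View pics/t5.png

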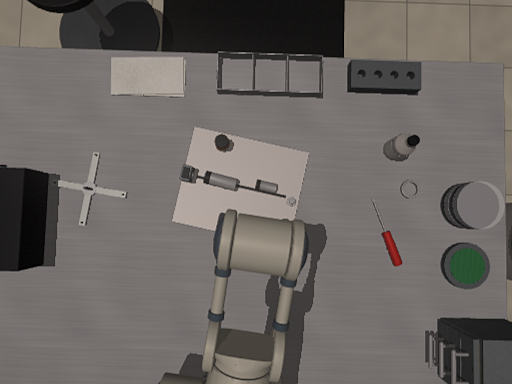

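The top view shows the short canister at (267,187), parallel to the line and 14 mm short of it. The long one is unmoved. One last stroke.

Emit:
apply_moves --commands '[{"claw": -0.5, "slide": [0.9, -0.18, 0], "rotation": [0, 0, 0]}, {"claw": -0.5, "slide": [0.9, -0.18, 0], "rotation": [0, 0, 0]}, {"claw": -0.5, "slide": [0.9, -0.18, 0], "rotation": [0, 0, 0]}, {"claw": -0.5, "slide": [0.9, -0.18, -0.5], "rotation": [0, 0, 0]}, {"claw": -0.5, "slide": [0.79, -0.16, -1], "rotation": [0, 0, 0]}, {"claw": -0.5, "slide": [0, 0, -1], "rotation": [0, 0, 0]}, {"claw": -0.5, "slide": [0, 0, -1], "rotation": [0, 0, 0]}, {"claw": -0.5, "slide": [0, 0, -0.6], "rotation": [0, 0, 0]}, {"claw": -0.5, "slide": [0, 0, -0.25], "rotation": [0, 0, 0]}, {"claw": -0.5, "slide": [0, 0, -0.08], "rotation": [0, 0, 0]}]'

```text
time_s: 22.12
tool_pos: [0.5645, -0.0475, 0.0346]
eef_rot: [0.0, 0.097, 0.995, -0.0]
ft_force: [-0.5, -0.5, -0.4]
width: 0.0219
grasp_force: 0.0
```

Emit:
apply_moves --commands '[{"claw": -0.5, "slide": [0, 0, -0.04], "rotation": [0, 0, 0]}, {"claw": -0.5, "slide": [0, 0, 0], "rotation": [0, 0, 0]}]'

```text
time_s: 22.38
tool_pos: [0.5647, -0.0475, 0.0343]
eef_rot: [0.001, 0.097, 0.995, -0.0]
ft_force: [0.1, -1.1, 1.3]
width: 0.0221
grasp_force: 0.3
```

Emit:
apply_moves --commands '[{"claw": -0.5, "slide": [0, 0, -0.04], "rotation": [0, 0, 0]}, {"claw": -0.5, "slide": [-0.08, 0.016, 0], "rotation": [0, 0, 0]}, {"claw": -0.5, "slide": [-0.15, 0.03, 0], "rotation": [0, 0, 0]}, {"claw": -0.5, "slide": [-0.15, 0.03, 0], "rotation": [0, 0, 0]}, {"claw": -0.5, "slide": [-0.15, 0.03, 0], "rotation": [0, 0, 0]}, {"claw": -0.5, "slide": [-0.15, 0.03, 0], "rotation": [0, 0, 0]}, {"claw": -0.5, "slide": [-0.15, 0.03, 0], "rotation": [0, 0, 0]}, {"claw": -0.5, "slide": [-0.08, 0.015, 0], "rotation": [0, 0, 0]}, {"claw": -0.5, "slide": [0, 0, 0], "rotation": [0, 0, 0]}, {"claw": -0.5, "slide": [0, 0, 0], "rotation": [0, 0, 0]}]'

```text
time_s: 23.62
tool_pos: [0.538, -0.0422, 0.034]
eef_rot: [0.002, 0.097, 0.995, -0.0]
ft_force: [-0.6, -0.5, 5.6]
width: 0.0219
grasp_force: 2.7
```

Emit:
apply_moves --commands '[{"claw": -0.5, "slide": [0, 0, 0.2], "rotation": [0, 0, 0]}, {"claw": -0.5, "slide": [0, 0, 1], "rotation": [0, 0, 0]}, {"claw": -0.5, "slide": [0, 0, 1], "rotation": [0, 0, 0]}, {"claw": -0.5, "slide": [-1, 0.2, 1], "rotation": [0, 0, 0]}, {"claw": -0.5, "slide": [-1, 0.2, 1], "rotation": [0, 0, 0]}, {"claw": -0.5, "slide": [-1, 0.2, 0], "rotation": [0, 0, 0]}, {"claw": -0.5, "slide": [-1, 0.2, 0], "rotation": [0, 0, 0]}, {"claw": -0.5, "slide": [0, 0, 0], "rotation": [0, 0, 0]}, {"claw": -0.5, "slide": [0, 0, 0], "rotation": [0, 0, 0]}]'

```text
time_s: 24.75
tool_pos: [0.4173, -0.0181, 0.1582]
eef_rot: [0.0, 0.097, 0.995, -0.0]
ft_force: [-0.3, -0.6, -0.9]
width: 0.022
grasp_force: 0.0
```

```bash
python3 can.py top pics/t6.png; python3 can.py wrist pics/w6.png; python3 -c "
import cv2;f=cv2.imread('pics/t6.png')[120:255,165:320];cv2.imwrite('pics/c6.png',cv2.resize(f,None,fx=4.4,fy=4.4))"
```

```text
long n 337 mean [0.0002 0.0608] rect [-0.0002  0.0598] [0.089 0.033] relyaw -0.027
short n 178 mean [-0.0002 -0.0677] rect [-0.    -0.068] [0.058 0.026] relyaw -0.015
[ 0.4174 -0.0181  0.158 ] [ 0.3 -0.1 -0.4] [-0.1292 -0.0677] 24.8
short n 401 mean [-0.0077 -0.0668] rect [-0.0079 -0.0671] [0.007 0.05 ] relyaw 0.009
[ 0.4173 -0.0181  0.1579] [ 0.8 -0.2 -0.7] [-0.1292 -0.0677] 24.85
```

View pics/c6.png

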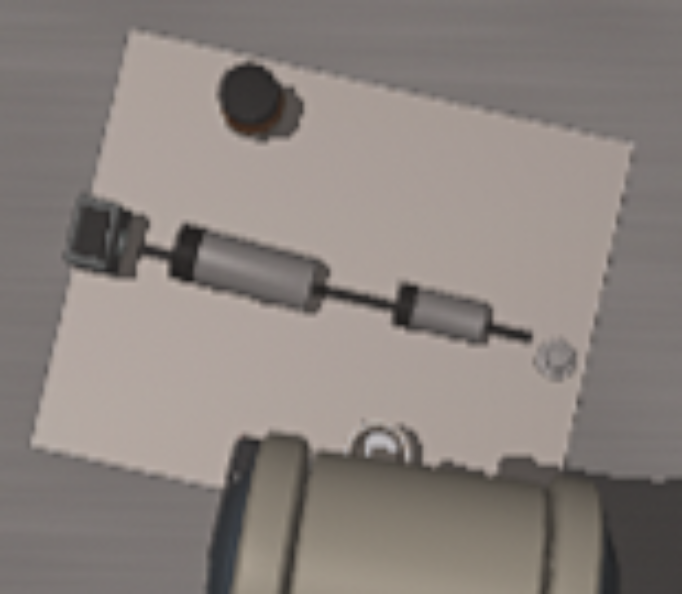

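Both canisters lie centred on the line, the long one at (250,268) and the short one at (445,313). The jar, nut and crucible are unmoved, and the arm is clear.

```bash
python3 -c "
from station import bot; print(bot.sign_off())"
```

```text
the job is handed in; nothing more can be done
None
```

I rolled the long canister and then the short one onto the black line, and handed the job in at about 25 s; in the last top view both were centred within about 1 mm and within 0.03 rad of the line, but sign-off gave no verdict.

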